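# Offer a blank up to the lathe

## Task

Draw the dark walnut blank out of the leaning rack, turn it level and hold it up in line with the lathe's spindle, between the two centres, with its near end about 30 mm short of the drive centre, so that the turner can wind it in. Finish while still holding it there, still, touching nothing but your fingers. Do not bump the lathe, and leave the other two blanks in the rack and everything else where it is.

Things in the scene. Friction and masses are not known exactly. Their poses are not given: they have to be found in the camera images.
- walnut: The dark walnut blank, a round wooden rod, 28 mm across, 200 mm long, 60 to 130 g. Origin: centre of its foot (the end in the rack); its +z axis runs along the rod to the other end. It starts in one of the rack's three holes, 60 mm deep in it, leaning, with about 140 mm showing.
- walnut_center (a point): Middle of the walnut blank (100 mm from either end, on its axis); z along the rod as for walnut.
- ash: The pale blank, a bystander in the rack: round wooden rod, 28 mm across, 200 mm long, 60 to 130 g. Origin: centre of its foot (the end in the rack); its +z axis runs along the rod to the other end.
- red: The red-painted blank, a bystander in the rack: round wooden rod, 28 mm across, 200 mm long, 60 to 130 g. Origin: centre of its foot (the end in the rack); its +z axis runs along the rod to the other end.
- rack: Fixed wooden rack, 300 (x) by 150 (y) by 120 mm high. Origin: on the table under its middle. Three blind holes 80 mm apart along its x, 31 mm wide, 60 mm deep, all leaning 40 degrees from upright towards the rack's -y: draw blanks along that line. Mouths 95 mm above the table at y = -45 mm. Which blank is in which hole varies.
- lathe: Fixed blue wood lathe. Spindle axis level, along the lathe's y, 190 mm up. Origin: on the table below the drive centre's tip. Headstock on the +y side: 170 mm wide in x, 280 mm high, y = 60 to 270 mm. The blank goes on the -y side, before the tailstock. Bed top 90 mm above the table. Tool rest (top 180 mm, x = -80 mm) slid aside to y = -290 to -400 mm.
- drive_tip (a point): Tip of the drive centre (pointed pin on the headstock's spindle), on the spindle axis, 190 mm above the table; axes as for lathe. The tailstock's tip faces it 380 mm away towards -y; the tailstock's body (top 226 mm above the table) spans y = -415 to -525 mm.
- octbox_a: Bystander: octagonal pale-wood money box, 110 mm across, 140 mm tall, standing; origin under its centre.
- octbox_b: Bystander: octagonal pale-wood money box, 110 mm across, 120 mm tall, standing; origin under its centre.
- twine: Bystander: yellow cone of twine, 94 mm across, 100 mm tall, standing; origin under its centre.
- mallet: Bystander: mallet with a wooden handle, lying on the table.
- chisel: Bystander: chisel with a dark wooden handle, about 240 mm long, lying on the table.
Things that resemble listed ones, but are neither listed nor needed, are in the scene too. Leave any turquoise look-alike of the walnut alone.

How it is judged (in metres and radians):
On the way:
1. the walnut blank is drawn clear of the rack, in the fingers (z of walnut in the frame of rack above 0.125 m and contact force between the fingers and walnut above 1 N and contact force between walnut and rack below 0.2 N), for 0.2 s.
At the end, for the whole second after the job is handed in: The walnut blank is held in the fingers (over 1 N), at rest, touching neither lathe nor rack; axis within 0.14 rad of the spindle axis, its middle within 15 mm of that axis sideways and in height, its end 7 to 55 mm short of the drive tip (either end may face it) (x of walnut_center in the frame of lathe between -0.015 and 0.015 m and z of walnut_center in the frame of lathe between 0.175 and 0.205 m and y of walnut_center in the frame of lathe between -0.155 and -0.107 m and angle between the z axis of walnut and the y axis of lathe, either way round below 0.14 rad and contact force between the fingers and walnut above 1 N and contact force between walnut and lathe below 0.2 N and contact force between walnut and rack below 0.2 N and linear speed of walnut below 0.02 m/s and angular speed of walnut below 0.15 rad/s); the arm keeps its last pose, push and grip.
It fails at once if another blank is drawn or knocked from its place (over 20 mm) (distance of any of ash, red from where it was at the start of the episode above 0.02 m).
It fails at once if a bystander on the table is moved over 30 mm (distance of any of octbox_a, octbox_b, twine, mallet, chisel from where it was at the start of the episode above 0.03 m).
It fails at once if the lathe is bumped (over 8 N) by the blank or the robot (contact force between any of walnut, the fingers, the arm and lathe above 8 N).
It also fails if it takes over 43 s, if anything falls off the work surface, if the arm or the gripper's body presses on something with over 40 N, if the wrist force passes 120 N, or if a joint passes its speed limit or range.

## Robot

A 7-joint arm with a two-finger parallel gripper is mounted at the origin on the work surface. World frame = base frame: x ahead of the robot, y to its left, z up, the work surface at z = 0. Lengths are in m, angles in degrees, forces in N, time in s.
With the tool pointing down it reaches from about 0.425 to 0.875 m from the base axis. Payload 4.7 kg.
Tool frame: the origin (TCP) lies midway between the tips of the shut fingers; the grasp point (between the pads) lies 19 mm behind it; z points along the fingers, y is the line along which they close (so a half turn about z gives the same grasp; the last joint's range is limited). The gripper opens to 87 mm and grips with 3 to 60 N. Pads are 19 mm wide; open, the fingers measure 117 mm over their backs; the gripper's body (75 mm by 190 mm) begins 51 mm behind the grasp point.
Start: joints at [-71.786, 18.392, -4.016, 83.108, 1.295, 78.541, -3.26], TCP at [0.194, 0.62, 0.223] pointing down, gripper open.
Joint ranges: [-163.93, 163.93], [-17.29, 119.83], [-79.2, 71.16], [3.27, 140.29], [-89.18, 269.18], [5.43, 117.66], [-154.24, 154.24]. Speed limits (degrees/s): [147.25, 147.25, 180, 180, 180, 180, 180].

## Interface

Orientations are given as [roll, pitch, yaw] about the fixed x, y, z axes, in that order (R = Rz(yaw) Ry(pitch) Rx(roll)).
In Python, from cell import env, viewer, boxes_of, masks_of gives the robot as it stands. The module is installed in compiled form; this text tells all that it offers.
- The arm moves only by the tool apply_moves, never from a script. Its argument "moves" is a list of rows, each a list of 7 numbers: the shift along the tool's x, y, z scaled (see below), then the turn, a rotation vector about the tool's x, y, z scaled (see below), then the opening, from 0 (shut) to 1 (fully open). A call has 1 to 20 rows; each row is the pose to reach, as a shift and turn from the pose commanded when the call began, along the tool's axes at that moment; what a row does not reach only later rows make up. The controller multiplies each number of a shift by 0.2 m and each number of a turn by 1.5 rad. A row lasts 1/10 s, in which the tool goes at most 50 mm and 8.59 degrees, less where a joint would pass 70% of its speed; a pose out of reach is approached as far as the arm can. A call with a number of a shift or a turn outside -1 to 1 is refused whole. A call with a gripper value outside its range is refused whole. The fingers move at their own pace and stop on an object; "grip_force" is the grip in N (left out, the last holds). Time passes only in rows, so rows that repeat a pose let the fingers close. It gives the time, the measured TCP pose, the force, the opening and the grip force at its end, in the units of the state.
- env.get_obs(): the state, without advancing time (a new reading comes with each control period).
- viewer.read_camera(name): name is "scene" or "top" or "wrist"; returns the picture (384x512x3 uint8, red, green, blue); there is no depth.
- viewer.get_calibration(name): a dict with "fov_y" (degrees; the focal length in pixels is half the picture's height over the tangent of half this angle, whatever the lens; pixels are square), "cx", "cy" (the principal point, pixels), "position" and "orientation" of the camera in the world. Camera axes: x right, y up, looking along -z (the intrinsics and any distortion apply to the point x, -y, -z); pixel columns grow to the right and rows downward; lengths in m; the calibration is good to about 2 mm. A picture is of the moment at which its call begins: read the wrist's pose just before it. get_calibration takes no time and is no camera call; for the wrist camera it gives the pose at the moment of the call.
- env.sign_off(): hands the job in; it is judged then, once.
Trained networks look in the newest picture that a camera, given by its name, has taken for a name from the list of things; names that differ only in an ending like _2 or _b are one class to them, and where a whole thing is asked for, a point or a joint stands for the part that bears it (a point fixed in the world has none). Each returns a list of dicts, best first, with "conf" (0 to 1); they miss things now and then, are a little off and sometimes report something else, mostly with a low value. They report only what shows in the picture. A call takes as long as a camera call. They do not tell look-alikes from the thing itself.
- boxes_of(camera, target): "location" ([column, row] in pixels, amid what is visible of it).
- masks_of(camera, target): "pixels" (384x512 bool, what is visible of it) and "location" ([column, row] in pixels, amid what is visible of it).
The state is a dict: "time_s": time; "qpos": joint angles; "joint_velocities": joint speeds; "effort": joint torques, N m; "tool_pos": TCP position; "tool_rot": TCP orientation; "force": force on the tool from outside, world axes, zero at the start; "wrist_torque": the same for the moment, N m; "grip_width": finger opening in m; "grasp_force": force on a finger pad.
Only numpy, scipy, OpenCV 4.12 (cv2) and the standard library are available. Lean on these libraries where they do the work, as an engineer would, in place of code of your own. Each camera call takes 0.05 s, during which the arm holds its last target. There are 200 camera calls.

## Working session

There is one attempt and no reset: what is moved stays moved. The work goes in short steps, Python scripts to look and compute and a tool call to move; the robot and the scene stay as the last step left them, time stands still between calls to the robot, and variables do not carry over. Pictures are saved under pics/ and viewed, at most 10 in all, crops included, and the job is handed in when it is done.

Besides the shell and the picture viewer there is one more tool, called after ">>>" as name([rows], argument=value, ...), one row to a line, values as JSON. apply_moves: Moves the arm, as the interface text tells. Shifts and turns lie within -1 to 1; 1 stands for 0.2 m of shift or 1.5 rad of turn. Its arguments: {"type":"object","properties":{"moves":{"type":"array","items":{"type":"array","items":{"type":"number","minimum":-1,"maximum":1}}},"grip_force":{"type":"number"}},"required":["moves"]}

```bash
mkdir -p pics; python3 - <<'E'
from cell import env, viewer, boxes_of, masks_of
import cv2, numpy as np
o=env.get_obs(); print({k:o[k] for k in('time_s','tool_pos','tool_rot','grip_width','force')})
ims=[]
for c in('scene','top'):
    im=viewer.read_camera(c); cv2.imwrite(f'pics/{c}0.png',im[...,::-1]); print(c,viewer.get_calibration(c))
    for t in('walnut','ash','red','rack','lathe','drive_tip','octbox_a','twine','mallet','chisel'):
        print(t,[(np.round(b['location']).tolist(),round(b['conf'],2)) for b in boxes_of(c,t)][:4])
E
```

```text
{'time_s': 0.0, 'tool_pos': array([0.194324  , 0.61966193, 0.22145144]), 'tool_rot': array([-1.79886812e+02,  6.86057800e-03,  1.62594958e+02]), 'grip_width': 0.08721399907127977, 'force': array([-0.57013968, -0.17820752,  0.00402014])}
scene {'fov_y': 48.89090074552286, 'cx': 255.54885270365267, 'cy': 191.6203615191254, 'position': array([1.18571455, 0.52755668, 1.16412719]), 'orientation': array([ 3.93847753e+01, -7.31316008e-02,  1.27763769e+02])}
walnut [([238.0, 126.0], 0.73), ([159.0, 134.0], 0.64), ([181.0, 144.0], 0.62), ([201.0, 177.0], 0.38)]
ash [([168.0, 158.0], 0.89)]
red [([196.0, 134.0], 0.75)]
rack [([204.0, 175.0], 0.92)]
lathe [([193.0, 132.0], 0.62), ([407.0, 298.0], 0.61)]
drive_tip [([409.0, 302.0], 0.8)]
octbox_a [([339.0, 211.0], 0.78), ([398.0, 223.0], 0.55)]
twine [([150.0, 214.0], 0.61)]
mallet [([235.0, 300.0], 0.69), ([146.0, 214.0], 0.58)]
chisel [([181.0, 145.0], 0.3)]
top {'fov_y': 49.08607381924912, 'cx': 255.1681813990998, 'cy': 191.07195037917754, 'position': array([0.28851922, 0.02483474, 1.51087394]), 'orientation': array([  9.54063648,  -0.49328584, -88.50085383])}
walnut [([405.0, 224.0], 0.92), ([358.0, 196.0], 0.91), ([346.0, 296.0], 0.77)]
ash [([354.0, 171.0], 0.79), ([357.0, 200.0], 0.35)]
red [([360.0, 222.0], 0.92)]
rack [([323.0, 204.0], 0.75), ([191.0, 237.0], 0.19)]
lathe [([96.0, 169.0], 0.76)]
drive_tip [([98.0, 169.0], 0.68)]
octbox_a [([192.0, 238.0], 0.75), ([139.0, 252.0], 0.66), ([327.0, 203.0], 0.38)]
twine [([331.0, 135.0], 0.58)]
mallet [([225.0, 126.0], 0.77)]
chisel [([267.0, 237.0], 0.65), ([359.0, 199.0], 0.45)]
```

```bash
python3 - <<'E'
import cv2
a=cv2.imread('pics/scene0.png');b=cv2.imread('pics/top0.png')
cv2.imwrite('pics/s.png',cv2.resize(a,(800,600),interpolation=3))
cv2.imwrite('pics/t.png',cv2.resize(b,(800,600),interpolation=3))
E
```

```text
(no output)
```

View pics/s.png

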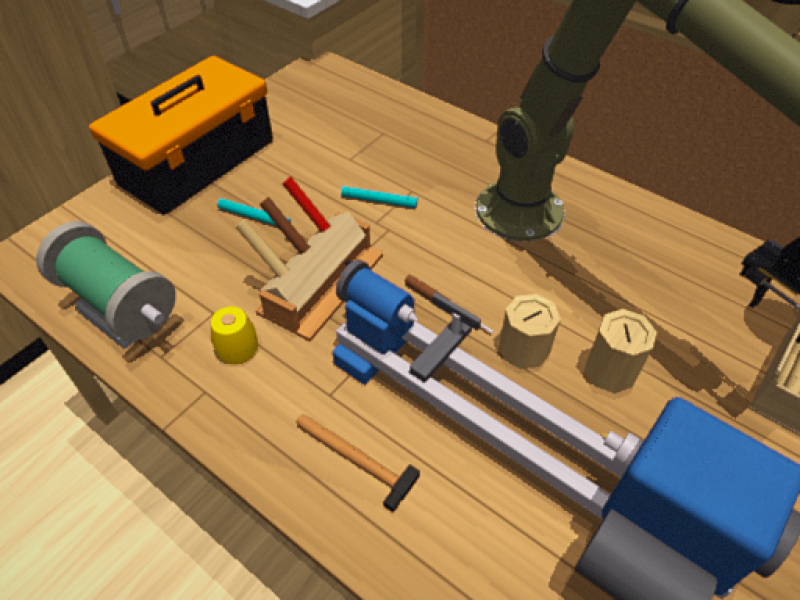

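View pics/t.png

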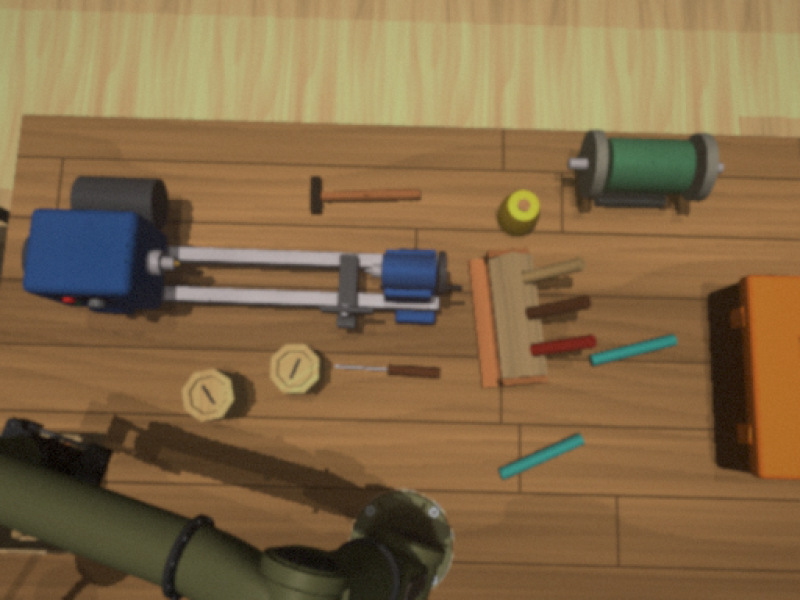

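The walnut is the brown rod in the rack's middle hole: scene native (181,144), top native (358,196). It is dark brown and sits in the rack between ash (168,158) and red (196,134). The other "walnut" hits are the turquoise look-alikes lying on the table, at scene (238,126) and (159,134). I'll measure next and confirm with a crop.

```bash
cat > h.py <<'E'
import numpy as np, cv2
from scipy.spatial.transform import Rotation as R
from scipy.optimize import least_squares
from cell import env, viewer, boxes_of, masks_of
def rot(c): return R.from_euler('xyz',c['orientation'],degrees=True).as_matrix()
def proj(P,c):
    f=192/np.tan(np.radians(c['fov_y']/2)); q=(np.atleast_2d(P)-c['position'])@rot(c)
    return np.c_[c['cx']+f*q[:,0]/-q[:,2], c['cy']+f*q[:,1]/q[:,2]]
def rays(px,c):
    f=192/np.tan(np.radians(c['fov_y']/2)); px=np.atleast_2d(px)
    d=np.c_[(px[:,0]-c['cx'])/f,-(px[:,1]-c['cy'])/f,-np.ones(len(px))]@rot(c).T
    return d/np.linalg.norm(d,axis=1,keepdims=True)
def tri(obs):  # [(px,cal)]
    A=np.zeros((3,3));b=np.zeros(3)
    for p,c in obs:
        d=rays(p,c)[0];M=np.eye(3)-np.outer(d,d);A+=M;b+=M@c['position']
    return np.linalg.solve(A,b)
def axis_ends(m):
    ys,xs=np.nonzero(m);P=np.c_[xs,ys].astype(float);c=P.mean(0)
    v=np.linalg.svd(P-c,full_matrices=False)[2][0];t=(P-c)@v
    return c+v*t.min(),c+v*t.max(),len(xs)
E
python3 - <<'E'
from h import *
C={c:viewer.get_calibration(c) for c in('scene','top')}
for c in C:
    im=viewer.read_camera(c); near={'scene':(181,144),'top':(358,196)}[c]
    for t in('walnut','ash','red'):
        for m in masks_of(c,t):
            if m['conf']>.3: print(c,t,np.round(m['location']),round(m['conf'],2),[np.round(e,1) for e in axis_ends(m['pixels'])])
    for t in('drive_tip','lathe','rack'):
        for m in masks_of(c,t)[:1]:
            h=cv2.minAreaRect(np.argwhere(m['pixels'])[:,::-1].astype(np.float32)); print(c,t,m['conf'],m['location'],h)
a=cv2.imread('pics/scene0.png')[90:220,120:250];b=cv2.imread('pics/top0.png')[150:240,70:160]
d=cv2.imread('pics/top0.png')[140:250,280:410]
e=cv2.imread('pics/scene0.png')[160:320,200:430]
r=lambda i:cv2.resize(i,(400,300),interpolation=3)
cv2.imwrite('pics/c.png',np.vstack([np.hstack([r(a),r(b)]),np.hstack([r(d),r(e)])]))
E
```

```text
scene walnut [152. 135.] 0.79 [array([138.7, 129. ]), array([171.6, 139.2]), np.int64(254)]
scene walnut [182. 146.] 0.6 [array([168.5, 128.2]), array([195.4, 160.5]), np.int64(287)]
scene walnut [242. 126.] 0.59 [array([217.9, 121.4]), array([266.3, 129.4]), np.int64(313)]
scene ash [170. 159.] 0.91 [array([152.9, 142. ]), array([181.9, 175.2]), np.int64(394)]
scene red [194. 131.] 0.73 [array([182.5, 114.6]), array([208.2, 145.9]), np.int64(298)]
scene drive_tip 0.56 [407.3, 296.7] ((350.60003662109375, 286.800048828125), (338.9879150390625, 134.16407775878906), 26.56505012512207)
scene lathe 0.85 [402.2, 300.7] ((350.0318603515625, 283.6082763671875), (339.1869201660156, 133.36032104492188), 28.610462188720703)
scene rack 0.9 [201.8, 178.1] ((204.3170928955078, 175.71270751953125), (44.47514343261719, 88.31341552734375), 40.695533752441406)
top walnut [355. 198.] 0.76 [array([377. , 193.3]), array([337.8, 200.7]), np.int64(298)]
top walnut [346. 295.] 0.74 [array([372.4, 280.7]), array([320.1, 303.6]), np.int64(464)]
top walnut [406. 224.] 0.62 [array([433., 217.]), array([376.5, 231.1]), np.int64(493)]
top ash [353. 169.] 0.89 [array([373.4, 168.5]), array([333.8, 178.3]), np.int64(298)]
top red [359. 220.] 0.67 [array([381.3, 218.1]), array([339.9, 224.2]), np.int64(342)]
top drive_tip 0.64 [97.3, 166.7] ((154.765869140625, 161.75650024414062), (283.0291748046875, 89.91767883300781), 3.7313973903656006)
top lathe 0.95 [94.8, 167.5] ((155.19149780273438, 161.20559692382812), (282.0025634765625, 88.99662780761719), 3.5035314559936523)
top rack 0.62 [327.4, 203.1] ((324.68292236328125, 203.0937957763672), (87.60541534423828, 42.182193756103516), 83.45370483398438)
```

View pics/c.png

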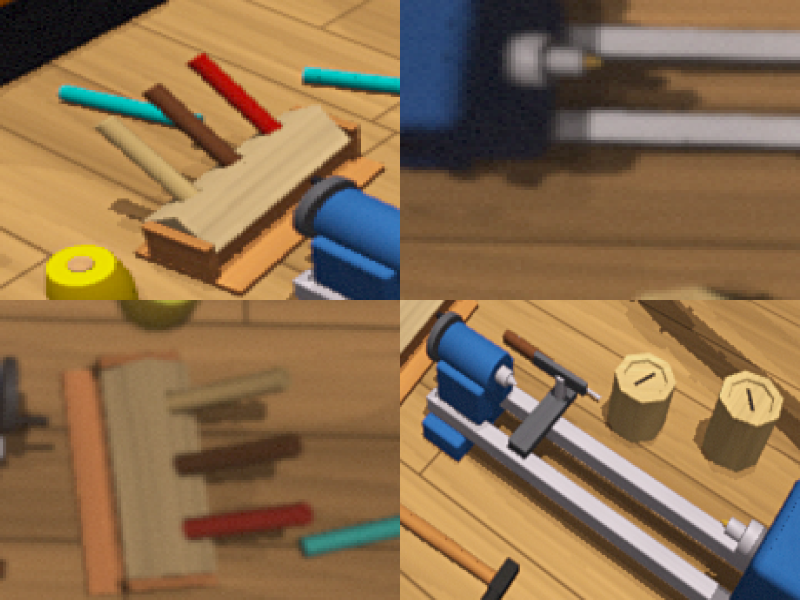

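```bash
python3 - <<'E'
from h import *
C={c:viewer.get_calibration(c) for c in('scene','top')}
obs={'ash':{'scene':[(152.9,142),(181.9,175.2)],'top':[(373.4,168.5),(333.8,178.3)]},
'walnut':{'scene':[(168.5,128.2),(195.4,160.5)],'top':[(377,193.3),(337.8,200.7)]},
'red':{'scene':[(182.5,114.6),(208.2,145.9)],'top':[(381.3,218.1),(339.9,224.2)]}}
d=np.array([0,-np.sin(np.radians(40)),np.cos(np.radians(40))])
hx={'ash':.08,'walnut':0,'red':-.08}
def T(p): return R.from_euler('z',p[2]).as_matrix(),np.array([p[0],p[1],0])
def res(p):
    M,t=T(p);o=[]
    for k in obs:
        m=np.array([hx[k],-.045,.095])
        for c in C:
            e=np.array(obs[k][c]);u=proj((M@np.array([m+.14*d,m]).T).T+t,C[c]); 
            o+=list(u.mean(0)-e.mean(0)); 
            v=(e[0]-e[1])/np.linalg.norm(e[0]-e[1]); w=(u[0]-u[1]); o.append((v[0]*w[1]-v[1]*w[0])/2)
    return np.array(o)
s=least_squares(res,[.35,-.3,0.1],loss='soft_l1');print('rack',s.x,np.degrees(s.x[2]));print(res(s.x).round(1))
M,t=T(s.x);m=np.array([0,-.045,.095]);print('mouth',M@m+t,'top',M@(m+.14*d)+t,'dir',M@d)
print('tri drive',tri([((115,168.6),C['top']),((388.6,280),C['scene'])]))
def rl(p):
    M,t=T(p);P=(M@np.array([[0,0,.19],[0,-.38,.19]]).T).T+t
    return np.r_[proj(P[0],C['top'])[0]-(115,168.6),proj(P,C['scene']).ravel()-(388.6,280,265,202.7)]
s=least_squares(rl,[.35,.3,0]);print('lathe',s.x,np.degrees(s.x[2]),s.fun.round(1))
q=s.x;M,t=T(q)
print('rail check, tailstock end top view',proj(M@np.array([0,-.525,.19])+t,C['top']))
tc=M@np.array([0,-.131,.19])+t;print('target centre',tc)
E
```

```text
rack [ 0.49716712 -0.22431228  0.13027258] 7.464069011128251
[ 0.2 -1.6  0.6 -0.1 -0.8 -0.4  0.1 -1.8  0.5 -0.4 -0.7 -0.6  0.3 -1.3
  0.7 -0.1 -0.6 -0.4]
mouth [ 0.50301282 -0.26893098  0.095     ] top [ 0.51470295 -0.35815871  0.20224622] dir [ 0.08350095 -0.63734096  0.76604444]
tri drive [0.57158166 0.4794095  0.17934451]
lathe [ 0.57339729  0.47611167 -0.0055752 ] -0.31943546727026084 [-1.8 -0.7 -2.8 -2.4  2.2  2.2]
rail check, tailstock end top view [[276.87984542 173.30924417]]
target centre [0.57266694 0.3451137  0.19      ]
```

```bash
cat >> h.py <<'E'
def plan(pos,Rt):
    o=env.get_obs();M=R.from_euler('xyz',o['tool_rot'],degrees=True).as_matrix()
    s=M.T@(np.array(pos)-o['tool_pos'])/.2; w=R.from_matrix(M.T@Rt).as_rotvec()/1.5
    print('t',round(o['time_s'],2),'shift',s.round(3),'turn',w.round(3),'rows>=',int(max(np.linalg.norm(s)*4,np.degrees(np.linalg.norm(w)*1.5)/8.59))+1)
def tool(zv,yv):
    z=np.array(zv,float);z/=np.linalg.norm(z);y=np.array(yv,float);y-=z*(y@z);y/=np.linalg.norm(y)
    return np.c_[np.cross(y,z),y,z]
E
python3 - <<'E'
from h import *
plan([.53,.36,.42],tool([0,0,-1],[1,0,0]))
print(viewer.get_calibration('wrist'))
E
```

```text
t 1.8 shift [-1.99  -0.74  -0.987] turn [ 0.    -0.     0.845] rows>= 10
{'fov_y': 58.44511827011687, 'cx': 256.2609438445774, 'cy': 191.87003227889963, 'position': array([0.13195245, 0.639386  , 0.38527557]), 'orientation': array([-1.38261577e+01, -1.89513537e-02,  7.25821075e+01])}
```

>>> apply_moves([
  [0, 0, -0.25, 0, 0, 0, 1],
  [0, 0, -0.5, 0, 0, 0, 1],
  [0, 0, -0.75, 0, 0, 0, 1],
  [-0.1, 0, -1, 0, 0, 0.1, 1],
  [-0.35, 0, -1, 0, 0, 0.2, 1],
  [-0.6, 0, -1, 0, 0, 0.3, 1],
  [-0.85, 0, -1, 0, 0, 0.4, 1],
  [-1, -0.1, -1, 0, 0, 0.5, 1],
  [-1, -0.3, -1, 0, 0, 0.6, 1],
  [-1, -0.5, -1, 0, 0, 0.7, 1],
  [-1, -0.65, -1, 0, 0, 0.8, 1],
  [-1, -0.65, -1, 0, 0, 0.84, 1],
])

```text
time_s: 3.0
tool_pos: [0.3468, 0.4325, 0.4246]
tool_rot: [179.9, -0.1, 89.9]
force: [0.4, 1.2, 0.3]
grip_width: 0.087
grasp_force: 0.0
```

>>> apply_moves([
  [0, 0.25, 0, 0, 0, 0, 1],
  [0, 0.5, 0, 0, 0, 0, 1],
  [0, 0.75, 0, 0, 0, 0, 1],
  [0, 1, 0, 0, 0, 0, 1],
  [0, 1, 0, 0, 0, 0, 1],
  [0, 1, 0, 0, 0, 0, 1],
])

```text
time_s: 3.6
tool_pos: [0.5478, 0.4373, 0.4201]
tool_rot: [-179.9, 0.2, 90.3]
force: [0.2, -0.3, 0.1]
grip_width: 0.0871
grasp_force: 0.0
```

```bash
python3 - <<'E'
from h import *
c=viewer.get_calibration('wrist');im=viewer.read_camera('wrist');print(c,env.get_obs()['tool_pos'])
print(proj([[.573,.476,.19],[.575,.096,.19]],c))
import json;json.dump({k:np.array(v).tolist() for k,v in c.items()},open('w1.json','w'))
cv2.imwrite('pics/w1.png',cv2.resize(im[...,::-1],(800,600),interpolation=3))
E
```

```text
{'fov_y': 58.44511827011687, 'cx': 256.2609438445774, 'cy': 191.87003227889963, 'position': array([0.54757645, 0.5026622 , 0.58257104]), 'orientation': array([-14.03486989,   0.21191376,   0.26442503])} [0.54638975 0.43794667 0.42191666]
[[279.9715183  130.53726892]
 [275.59001081 406.26566042]]
```

View pics/w1.png

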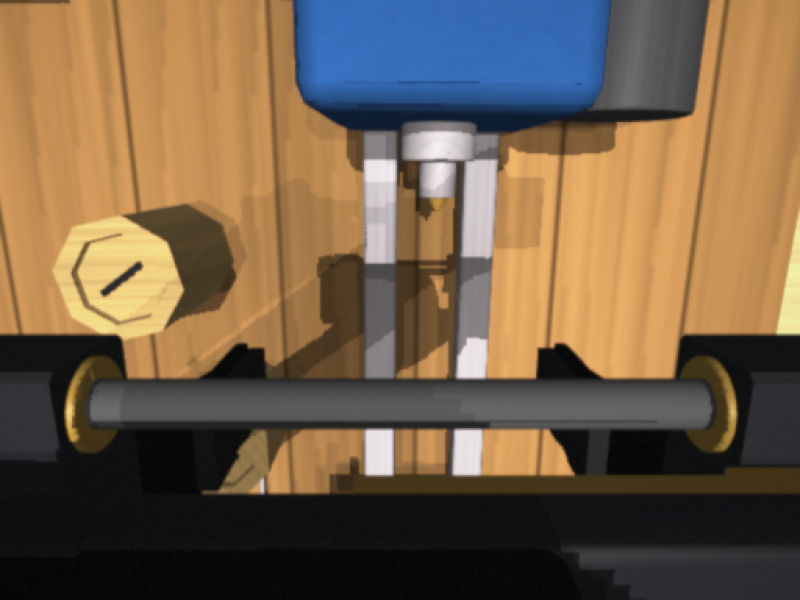

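The wrist view shows the drive tip at (436,212) in the enlarged picture, native (279,135.7). That is within 6 mm of my fit, and the rails run nearly straight down the picture.

```bash
python3 - <<'E'
from h import *
import json
c=json.load(open('w1.json'));c['position']=np.array(c['position'])
def onz(px,z):
    d=rays(np.array(px)/1.5625,c);return c['position']+d*((z-c['position'][2])/d[:,2])[:,None]
print(onz([[436,212]],.19))
for e in ([[364,170],[365,470]],[[397,170],[394,470]],[[497,170],[480,470]]):
    q=onz(e,.09);v=q[0]-q[1];print(q[:,:2].round(4).tolist(),'yaw',np.degrees(np.arctan2(-v[0],v[1])))
d=np.array([.0835,-.6373,.766]);m=np.array([.503,-.269,.095]);zt=np.array([.0835/.643*.766,-.766*.9914,-.643])
T=tool(zt,[.9915,.13,0]);print(T)
g=m+.085*d
print('tcp grasp',g+.019*T[:,2],'pre',g+(.019-.1)*T[:,2])
plan([.50,-.15,.42],tool([0,0,-1],[.9915,.13,0]))
E
```

```text
[[0.57206823 0.47024953 0.19      ]]
[[0.5133, 0.4988], [0.5107, 0.1989]] yaw -0.4825249142562139
[[0.5427, 0.4989], [0.5406, 0.1991]] yaw -0.41333865365692546
[[0.6319, 0.4994], [0.629, 0.1997]] yaw -0.5727446371264947
[[-8.35890276e-02  9.91523345e-01  9.94702460e-02]
 [ 6.37527083e-01  1.29928640e-01 -7.59393025e-01]
 [-7.65879947e-01 -6.19487148e-05 -6.42983595e-01]]
tcp grasp [ 0.51198743 -0.33759897  0.14789331] pre [ 0.50204041 -0.26165966  0.21219167]
t 3.65 shift [-2.938 -0.252  0.011] turn [-0.001  0.    -0.082] rows>= 12
```

>>> apply_moves([
  [-0.25, 0, 0, 0, 0, 0, 0.6],
  [-0.5, 0, 0, 0, 0, 0, 0.6],
  [-0.75, 0, 0, 0, 0, 0, 0.6],
  [-1, 0, 0, 0, 0, 0, 0.6],
  [-1, 0, 0, 0, 0, 0, 0.6],
])

```text
time_s: 4.15
tool_pos: [0.548, 0.2289, 0.4268]
tool_rot: [179.7, -0.0, 89.8]
force: [0.5, -0.3, -0.3]
grip_width: 0.0561
grasp_force: 0.0
```

>>> apply_moves([
  [-0.25, 0, 0, 0, 0, 0, 0.6],
  [-0.5, 0, 0, 0, 0, 0, 0.6],
  [-0.75, 0, 0, 0, 0, 0, 0.6],
  [-1, 0, 0, 0, 0, 0, 0.6],
  [-1, 0, 0, 0, 0, 0, 0.6],
])

```text
time_s: 4.65
tool_pos: [0.548, 0.0291, 0.4255]
tool_rot: [179.7, 0.0, 89.7]
force: [0.0, 0.1, 0.2]
grip_width: 0.0524
grasp_force: 0.0
```

```bash
python3 - <<'E'
from h import *
T=tool([.0995,-.7594,-.643],[.9915,.13,0])
plan([.495,-.165,.36],T)
E
```

```text
t 4.65 shift [-0.972 -0.262  0.327] turn [-0.036 -0.58  -0.086] rows>= 6
```

>>> apply_moves([
  [-0.2, -0.05, 0.06, -0.006, -0.09, -0.01, 0.6],
  [-0.4, -0.1, 0.12, -0.012, -0.18, -0.025, 0.6],
  [-0.6, -0.16, 0.2, -0.018, -0.27, -0.04, 0.6],
  [-0.8, -0.21, 0.26, -0.024, -0.36, -0.055, 0.6],
  [-0.97, -0.26, 0.33, -0.03, -0.45, -0.07, 0.6],
  [-0.97, -0.26, 0.33, -0.034, -0.53, -0.08, 0.6],
  [-0.97, -0.26, 0.33, -0.036, -0.58, -0.086, 0.6],
  [-0.97, -0.26, 0.33, -0.036, -0.58, -0.086, 0.6],
])

```text
time_s: 5.45
tool_pos: [0.498, -0.1533, 0.3552]
tool_rot: [-179.4, 49.8, 99.0]
force: [0.1, 1.2, -0.3]
grip_width: 0.0522
grasp_force: 0.0
```

```bash
python3 - <<'E'
from h import *
c=viewer.get_calibration('wrist');im=viewer.read_camera('wrist');o=env.get_obs();print(o['tool_pos'],o['tool_rot'],o['qpos'])
d=np.array([.0835,-.6373,.766]);m=np.array([.503,-.269,.095])
print(proj([m,m+.14*d],c))
for t in('walnut','ash','red'):
  for k in masks_of('wrist',t): print(t,k['conf'],k['location'],axis_ends(k['pixels']))
import json;json.dump({k:np.array(v).tolist() for k,v in c.items()},open('w2.json','w'))
cv2.imwrite('pics/w2.png',cv2.resize(im[...,::-1],(800,600),interpolation=3))
E
```

```text
[ 0.49846011 -0.1545401   0.35642572] [-179.5783994    49.77332914   98.71570764] [-38.00312784  -3.84970937  18.90438379 107.37006519  49.76857662
  89.53359323 -17.33279766]
[[247.72310649  52.94905095]
 [246.33076295 173.69302566]]
walnut 0.91 [203.3, 133.2] (array([190.33222666,  96.56121684]), array([210.70381839, 157.09966709]), 681)
walnut 0.72 [246.3, 110.4] (array([248.96841844,  49.8186669 ]), array([246.16361053, 174.04884893]), 2853)
walnut 0.59 [29.6, 33.7] (array([-1.03809504,  1.05613599]), array([62.50859731, 63.51732162]), 1773)
ash 0.81 [314.8, 111.3] (array([318.4961015 ,  51.45595694]), array([309.52048159, 175.2552398 ]), 2819)
red 0.73 [248.6, 110.8] (array([249.28986284,  48.92731213]), array([245.9564188 , 173.21339699]), 2868)
red 0.64 [180.1, 108.4] (array([177.37800945,  47.54967924]), array([182.82374236, 173.05103996]), 3010)
```

View pics/w2.png

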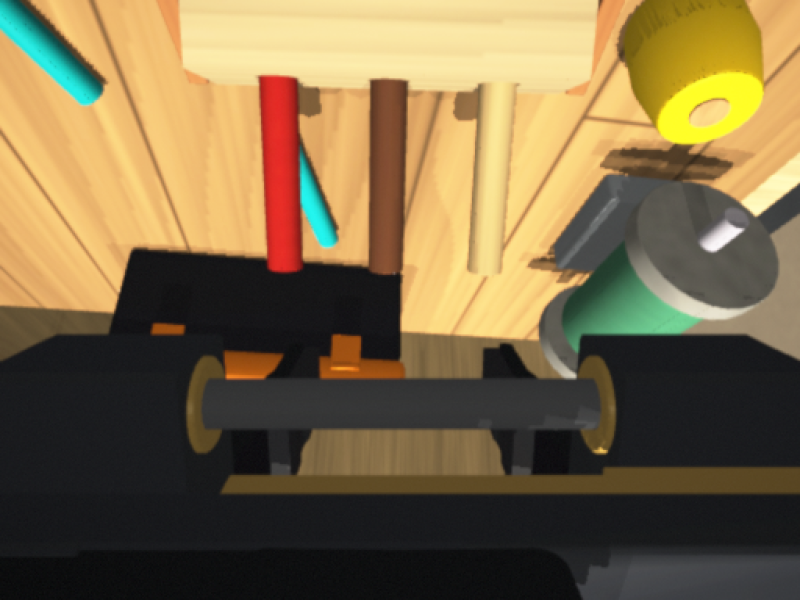

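The brown walnut rod runs from (390,80) to (385,272) enlarged, between red (left) and ash (right). My predicted axis matches it within about 1–2 px, so I'm approaching.

```bash
python3 - <<'E'
from h import *
T=tool([.0995,-.7594,-.643],[.9915,.13,0])
plan([.502,-.262,.212],T); plan([.512,-.3376,.148],T)
E
```

```text
t 5.65 shift [ 0.219 -0.057  0.87 ] turn [ 0.005 -0.003  0.006] rows>= 4
t 5.65 shift [ 0.217 -0.06   1.368] turn [ 0.005 -0.003  0.006] rows>= 6
```

>>> apply_moves([
  [0.1, -0.03, 0.2, 0.005, -0.003, 0.006, 0.6],
  [0.2, -0.06, 0.4, 0.005, -0.003, 0.006, 0.6],
  [0.22, -0.06, 0.6, 0.005, -0.003, 0.006, 0.6],
  [0.22, -0.06, 0.8, 0.005, -0.003, 0.006, 0.6],
  [0.22, -0.06, 0.9, 0.005, -0.003, 0.006, 0.6],
  [0.22, -0.06, 0.9, 0.005, -0.003, 0.006, 0.6],
  [0.22, -0.06, 0.9, 0.005, -0.003, 0.006, 0.6],
])

```text
time_s: 6.35
tool_pos: [0.502, -0.2667, 0.2081]
tool_rot: [-179.9, 50.1, 97.5]
force: [0.0, 0.1, 1.0]
grip_width: 0.0521
grasp_force: 0.0
```

```bash
python3 - <<'E'
from h import *
T=tool([.0995,-.7594,-.643],[.9915,.13,0])
plan([.512,-.3376,.148],T);print(env.get_obs()['force'])
E
```

```text
t 6.35 shift [0.001 0.004 0.467] turn [-0.001  0.002  0.   ] rows>= 2
[0.02722373 0.0669057  1.02572031]
```

>>> apply_moves([
  [0, 0, 0.12, 0, 0, 0, 0.6],
  [0, 0, 0.24, 0, 0, 0, 0.6],
  [0, 0, 0.36, 0, 0, 0, 0.6],
  [0, 0, 0.47, 0, 0, 0, 0.6],
  [0, 0, 0.47, 0, 0, 0, 0.6],
  [0, 0, 0.47, 0, 0, 0, 0.6],
])

```text
time_s: 6.95
tool_pos: [0.512, -0.3371, 0.1479]
tool_rot: [-179.9, 50.2, 97.7]
force: [-0.1, 0.3, 0.0]
grip_width: 0.0521
grasp_force: 0.0
```

>>> apply_moves([
  [0, 0, 0, 0, 0, 0, 0.3],
  [0, 0, 0, 0, 0, 0, 0.2],
  [0, 0, 0, 0, 0, 0, 0.1],
  [0, 0, 0, 0, 0, 0, 0.1],
  [0, 0, 0, 0, 0, 0, 0.1],
  [0, 0, 0, 0, 0, 0, 0.1],
  [0, 0, 0, 0, 0, 0, 0.1],
], grip_force=20)

```text
time_s: 7.65
tool_pos: [0.5113, -0.3379, 0.147]
tool_rot: [-179.8, 50.2, 97.7]
force: [2.2, 1.3, 0.9]
grip_width: 0.0277
grasp_force: 20.0
```

>>> apply_moves([
  [0, 0, 0, 0, 0, 0, 0.1],
  [-0.06, 0, 0, 0, 0, 0, 0.1],
  [-0.12, 0, 0, 0, 0, 0, 0.1],
  [-0.18, 0, 0, 0, 0, 0, 0.1],
  [-0.24, 0, 0, 0, 0, 0, 0.1],
  [-0.3, 0, 0, 0, 0, 0, 0.1],
  [-0.37, 0, 0, 0, 0, 0, 0.1],
  [-0.44, 0, 0, 0, 0, 0, 0.1],
  [-0.51, 0, 0, 0, 0, 0, 0.1],
  [-0.58, 0, 0, 0, 0, 0, 0.1],
  [-0.65, 0, 0, 0, 0, 0, 0.1],
  [-0.72, 0, 0, 0, 0, 0, 0.1],
  [-0.8, 0, 0, 0, 0, 0, 0.1],
  [-0.8, 0, 0, 0, 0, 0, 0.1],
  [-0.8, 0, 0, 0, 0, 0, 0.1],
  [-0.8, 0, 0, 0, 0, 0, 0.1],
], grip_force=40)

```text
time_s: 9.25
tool_pos: [0.5241, -0.4392, 0.2688]
tool_rot: [-179.6, 50.1, 97.8]
force: [-0.2, -0.4, -1.4]
grip_width: 0.0272
grasp_force: 39.9
```

```bash
python3 - <<'E'
from h import *
o=env.get_obs();print(o['tool_pos'],o['tool_rot'],o['force'],o['grip_width'])
plan([.50,-.20,.42],tool([0,0,-1],[1,-.0084,0]))
E
```

```text
[ 0.52413727 -0.43920944  0.26875196] [-179.62041248   50.11503117   97.80938996] [-0.2271264  -0.39367325 -1.41527034] 0.0272164464105048
t 9.25 shift [ 0.19   0.034 -1.407] turn [0.038 0.582 0.088] rows>= 6
```

>>> apply_moves([
  [-0.1, 0, -0.2, 0, 0, 0, 0.1],
  [-0.2, 0, -0.4, 0, 0, 0, 0.1],
  [-0.3, 0, -0.6, 0.003, 0.05, 0.007, 0.1],
  [-0.31, 0, -0.79, 0.009, 0.13, 0.02, 0.1],
  [-0.31, 0, -0.79, 0.014, 0.21, 0.032, 0.1],
  [-0.31, 0, -0.79, 0.019, 0.29, 0.044, 0.1],
  [-0.31, 0, -0.79, 0.024, 0.37, 0.056, 0.1],
  [-0.31, 0, -0.79, 0.029, 0.45, 0.068, 0.1],
  [-0.31, 0, -0.79, 0.034, 0.52, 0.08, 0.1],
  [-0.31, 0, -0.79, 0.038, 0.582, 0.088, 0.1],
  [-0.31, 0, -0.79, 0.038, 0.582, 0.088, 0.1],
  [-0.31, 0, -0.79, 0.038, 0.582, 0.088, 0.1],
])

```text
time_s: 10.45
tool_pos: [0.5141, -0.3592, 0.4174]
tool_rot: [-179.9, 0.1, 89.5]
force: [0.4, 0.1, -1.8]
grip_width: 0.027
grasp_force: 39.9
```

```bash
python3 - <<'E'
from h import *
o=env.get_obs();print(o['tool_pos'],o['tool_rot'],o['force'],o['qpos'])
c=viewer.get_calibration('wrist');im=viewer.read_camera('wrist')
cv2.imwrite('pics/w3.png',cv2.resize(im[...,::-1],(640,480),interpolation=3))
for k in masks_of('wrist','walnut'): print(k['conf'],k['location'],axis_ends(k['pixels']))
g=o['tool_pos']-[0,0,-.019];print(proj([g,g+[0,.145,0]],c))
E
```

```text
[ 0.51406723 -0.35915272  0.41738456] [-1.79938062e+02  1.39303721e-01  8.94710620e+01] [ 0.3852408   0.12698412 -1.78025718] [ 2.59238805e-02  1.78561135e+01  4.51393674e+01  6.69614755e+01
 -1.26015897e+01  9.99443751e+01  4.10003714e+01]
0.88 [258.0, 126.7] (array([262.03623208,  -0.80347992]), array([255.4199849 , 303.57429013]), 18021)
0.88 [58.2, 111.0] (array([20.8882461 , 53.27532842]), array([ 91.74810834, 171.94181692]), 2574)
0.8 [202.0, 207.7] (array([196.85445166, 183.49600708]), array([225.81332371, 290.05073388]), 742)
[[ 257.18753627  255.16897885]
 [ 253.55019552 -128.85675598]]
```

View pics/w3.png

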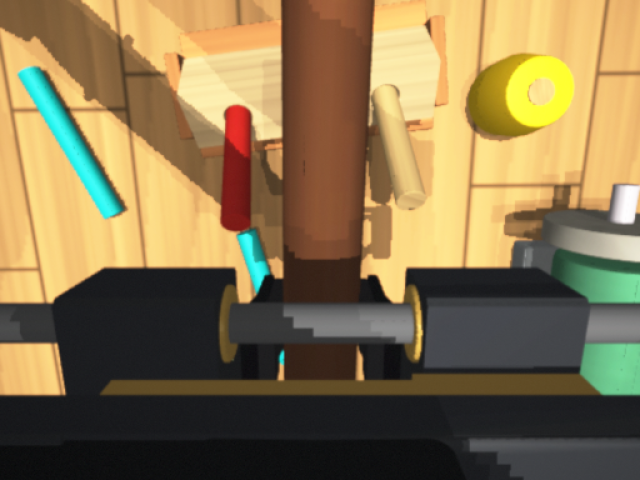

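The blank is held between the fingers and runs up the picture towards +y. The red and ash blanks are still in the rack. I'll check the blank's droop from its edges in this picture.

```bash
python3 - <<'E'
from h import *
c=viewer.get_calibration('wrist');o=env.get_obs()
M=R.from_euler('xyz',o['tool_rot'],degrees=True).as_matrix()
viewer.read_camera('wrist')
m=max((k for k in masks_of('wrist','walnut')),key=lambda k:k['pixels'].sum())['pixels']
rows=np.arange(5,200,5);E=np.array([[r,np.nonzero(m[r])[0].min(),np.nonzero(m[r])[0].max()+1] for r in rows])
print(E[::6])
f=192/np.tan(np.radians(c['fov_y']/2));cam=c['position']
def pred(p):  # pitch, yaw in tool frame, lateral, depth
    a=M@np.array([np.cos(p[0])*np.cos(p[1]),np.sin(p[1]),np.sin(p[0])]);g=o['tool_pos']+M@np.array([0,p[2],-.019])
    out=[]
    w=cam-g;w=w-a*(w@a);D=np.linalg.norm(w);w/=D;s=np.cross(a,w);al=np.arcsin(.014/D)
    for sg in(-1,1):
        e=g+.014*(np.sin(al)*w+sg*np.cos(al)*s)
        q=proj(np.array([e-.0*a,e+.08*a]),c);t=(E[:,0]+.5-q[0,1])/(q[1,1]-q[0,1]);out.append(q[0,0]+t*(q[1,0]-q[0,0]))
    out=np.array(out);return np.sort(out,axis=0)
s=least_squares(lambda p:(pred(p)-E[:,1:].T).ravel(),[0,0,0],loss='soft_l1')
print('pitch(toward tool z +) deg, yaw deg, lat m',np.degrees(s.x[:2]),s.x[2],'rms',np.sqrt((s.fun**2).mean()))
plan([.571,-.20,.42],tool([0,0,-1],[1,.0084,0]))
E
```

```text
[[  5 225 301]
 [ 35 225 298]
 [ 65 226 298]
 [ 95 225 295]
 [125 225 294]
 [155 226 293]
 [185 225 291]]
pitch(toward tool z +) deg, yaw deg, lat m [-1.28235386  1.23771557] -0.0002905723979757083 rms 0.5885171955193059
t 10.65 shift [ 0.787  0.276 -0.007] turn [ 0.001  0.001 -0.009] rows>= 4
```

>>> apply_moves([
  [0.15, 0.05, 0, 0, 0, 0, 0.1],
  [0.35, 0.1, 0, 0, 0, 0, 0.1],
  [0.55, 0.15, 0, 0, 0, 0, 0.1],
  [0.75, 0.2, 0, 0, 0, 0, 0.1],
  [1, 0.28, 0, 0, 0, 0, 0.1],
])

```text
time_s: 11.15
tool_pos: [0.5706, -0.1602, 0.4193]
tool_rot: [179.8, 0.1, 89.5]
force: [1.6, 1.5, -0.5]
grip_width: 0.0269
grasp_force: 39.9
```

>>> apply_moves([
  [0.2, 0, 0, 0, 0, 0, 0.1],
  [0.4, 0, 0, 0, 0, 0, 0.1],
  [0.6, 0, 0, 0, 0, 0, 0.1],
  [0.8, 0, 0, 0, 0, 0, 0.1],
  [1, 0, 0, 0, 0, 0, 0.1],
])

```text
time_s: 11.65
tool_pos: [0.572, 0.0412, 0.4188]
tool_rot: [179.8, 0.0, 89.7]
force: [0.6, -0.4, -0.7]
grip_width: 0.0272
grasp_force: 39.9
```

>>> apply_moves([
  [0.2, 0, 0, 0, 0, 0, 0.1],
  [0.4, 0, 0, 0, 0, 0, 0.1],
  [0.6, 0, 0, 0, 0, 0, 0.1],
  [0.8, 0, 0, 0, 0, 0, 0.1],
  [0.95, 0, 0, 0, 0, 0, 0.1],
  [1, 0, 0, 0, 0, 0, 0.1],
  [1, 0, 0, 0, 0, 0, 0.1],
])

```text
time_s: 12.35
tool_pos: [0.5734, 0.2409, 0.4176]
tool_rot: [179.9, 0.1, 89.8]
force: [0.7, -0.5, -0.5]
grip_width: 0.0276
grasp_force: 39.9
```

```bash
python3 - <<'E'
from h import *
o=env.get_obs();print(o['tool_pos'],o['tool_rot'],o['force'],o['grip_width'])
plan([.570,.294,.32],tool([0,0,-1],[1,-.0084,0]))
E
```

```text
[0.57337529 0.24089419 0.41757272] [1.79949856e+02 8.12480238e-02 8.98092225e+01] [ 0.69957127 -0.54895594 -0.50183526] 0.02762172648105628
t 12.35 shift [ 0.266 -0.018  0.487] turn [0.001 0.001 0.003] rows>= 3
```

>>> apply_moves([
  [0.1, -0.01, 0, 0, 0, 0, 0.1],
  [0.22, -0.02, 0.1, 0, 0, 0, 0.1],
  [0.22, -0.02, 0.25, 0, 0, 0, 0.1],
  [0.22, -0.02, 0.4, 0, 0, 0, 0.1],
  [0.22, -0.02, 0.55, 0, 0, 0, 0.1],
  [0.22, -0.02, 0.7, 0, 0, 0, 0.1],
  [0.22, -0.02, 0.83, 0, 0, 0, 0.1],
  [0.22, -0.02, 0.84, 0, 0, 0, 0.1],
  [0.22, -0.02, 0.84, 0, 0, 0, 0.1],
])

```text
time_s: 13.25
tool_pos: [0.5712, 0.2815, 0.2503]
tool_rot: [179.9, 0.1, 89.5]
force: [0.3, -0.7, 0.5]
grip_width: 0.027
grasp_force: 39.9
```

```bash
python3 - <<'E'
from h import *
o=env.get_obs();print(o['tool_pos'],o['tool_rot'],o['force'],o['grip_width'])
plan([.570,.294,.171],tool([0,0,-1],[1,-.0084,0]))
im=viewer.read_camera('wrist');s=viewer.read_camera('scene')
C=viewer.get_calibration('wrist');S=viewer.get_calibration('scene')
g=o['tool_pos']+[0,0,.019];P=np.array([g+[.003,.145,.003],g+[0,-.055,0],[.572,.471,.19]])
print('wrist',proj(P,C),'scene',proj(P,S))
a=cv2.resize(im[...,::-1],(400,300));p=proj(P[:1],S)[0].astype(int)
b=cv2.resize(s[p[1]-60:p[1]+60,p[0]-90:p[0]+70,::-1],(400,300),interpolation=3);print('crop origin',p-[90,60])
cv2.imwrite('pics/w4.png',np.hstack([a,b]))
E
```

```text
[0.57116923 0.28148129 0.25032977] [1.79930981e+02 7.54265432e-02 8.94539435e+01] [ 0.30817825 -0.65027024  0.51126768] 0.026994649610574482
t 13.25 shift [ 0.063 -0.007  0.397] turn [ 0.001  0.001 -0.001] rows>= 2
wrist [[ 259.93101128 -128.50916976]
 [ 256.51854952  357.73648323]
 [ 253.48983102 -125.30857982]] scene [[375.24152765 250.59653675]
 [307.42759604 210.48173314]
 [384.19881042 276.09726232]]
crop origin [285 190]
```

View pics/w4.png

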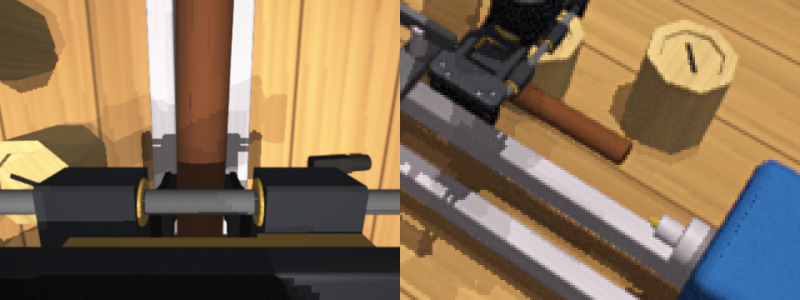

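The scene crop shows the blank's free end at (222,151) in the crop, native (374,250). That is within 1.5 px of prediction, and the drive tip agrees too at (385,277). I'm lowering it onto the spindle line.

>>> apply_moves([
  [0.06, -0.007, 0.06, 0, 0, 0, 0.1],
  [0.06, -0.007, 0.13, 0, 0, 0, 0.1],
  [0.06, -0.007, 0.2, 0, 0, 0, 0.1],
  [0.06, -0.007, 0.26, 0, 0, 0, 0.1],
  [0.06, -0.007, 0.32, 0, 0, 0, 0.1],
  [0.06, -0.007, 0.36, 0, 0, 0, 0.1],
  [0.06, -0.007, 0.395, 0, 0, 0, 0.1],
  [0.06, -0.007, 0.395, 0, 0, 0, 0.1],
  [0.06, -0.007, 0.395, 0, 0, 0, 0.1],
  [0.06, -0.007, 0.395, 0, 0, 0, 0.1],
  [0.06, -0.007, 0.395, 0, 0, 0, 0.1],
])

```text
time_s: 14.45
tool_pos: [0.5702, 0.2943, 0.1715]
tool_rot: [179.9, 0.0, 89.5]
force: [-1.1, 0.3, -1.0]
grip_width: 0.0271
grasp_force: 39.9
```

```bash
python3 - <<'E'
from h import *
o=env.get_obs();print(o['tool_pos'],o['tool_rot'],o['force'],o['grip_width'],o['joint_velocities'])
S=viewer.get_calibration('scene');T=viewer.get_calibration('top');s=viewer.read_camera('scene');t=viewer.read_camera('top')
g=o['tool_pos']+[0,0,.019];P=np.array([g+[.003,.143,.003],[.572,.471,.19]])
p=proj(P,S);q=proj(P,T);print(p,q)
k=p[0].astype(int)-[60,60];l=q[0].astype(int)-[40,45];print(k,l)
b=cv2.resize(s[k[1]:k[1]+90,k[0]:k[0]+120,::-1],(400,300),interpolation=3)
a=cv2.resize(t[l[1]:l[1]+90,l[0]:l[0]+120,::-1],(400,300),interpolation=3)
cv2.imwrite('pics/w5.png',np.hstack([b,a]))
E
```

```text
[0.57016902 0.29425126 0.17146355] [1.79878913e+02 2.74242138e-02 8.95227656e+01] [-1.09462556  0.25154288 -0.95657931] 0.027143836253690892 [-0.01956998  0.15492859  0.05479642  0.22583725  0.04110357 -0.04688124
  0.00649259]
[[372.45636067 268.58236284]
 [384.19881042 276.09726232]] [[125.038054   168.09323407]
 [114.79176554 168.39772768]]
[312 208] [ 85 123]
```

View pics/w5.png

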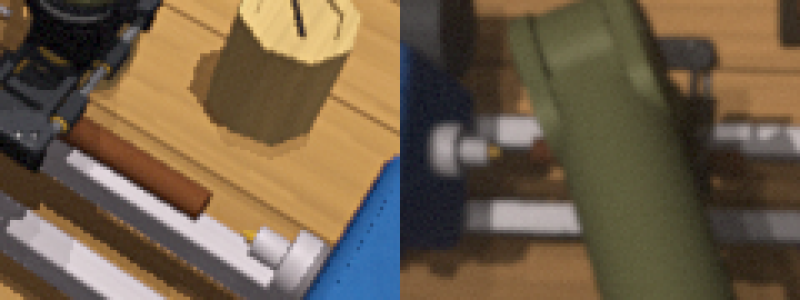

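The blank is level on the spindle line. Its end is at (202,201) in the crop, about 35 mm short of the drive tip at (246,234), and off the axis by only a few mm, well inside the tolerance. Handing in.

```bash
python3 -c "
from cell import env
print(env.sign_off())"
```

```text
the job is handed in; nothing more can be done
None
```

I drew the walnut blank from the rack and handed the job in at about 14.5 s of the 43 s, holding it still and level on the spindle line, its near end about 35 mm short of the drive centre; `sign_off()` returned no verdict.

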